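# Fetch the foil viewing tube from behind the paint bottles

### The arm

A 6-joint arm with a two-finger parallel gripper is mounted at the origin on the work surface. World frame = base frame: x ahead of the robot, y to its left, z up, the work surface at z = 0. Lengths are in m, angles in rad, forces in N, time in s.
With the tool pointing down it reaches from about 0.275 to 0.75 m from the base axis. Payload 10.2 kg.
Tool frame: the origin (TCP) lies midway between the tips of the shut fingers; the grasp point (between the pads) lies 19 mm behind it (env.hold_point_z is the distance from the TCP to the grasp point, in m); x points along the fingers, z is the direction in which the jaws open and shut, and the axes are right-handed (so a half turn about x gives the same grasp; the last joint's range is limited). The gripper opens to 85 mm and grips with 20 to 120 N. Pads are 22 mm wide; open, the fingers measure 114 mm over their backs; the gripper's body (76 mm by 85 mm) begins 54 mm behind the grasp point. The pads swing forward as they close: fully open they stand 13 mm farther back than shut.
Start: joints at [-1.371, 0.313, 1.498, -0, 1.331, -0.223], TCP at [0.215, -0.479, 0.198] pointing down, gripper open.
Joint ranges: [-2.94, 2.94], [-0.97, 2.17], [0.19, 2.56], [-1.23, 4.37], [0.02, 3.11], [-2.88, 2.88]. Speed limits (rad/s): [2.39, 2.39, 3.01, 3.14, 3.14, 3.14].

### API

Orientations are given as a unit quaternion [x, y, z, w].
In Python, from bench import env, kinematics, monitor, eyes, job gives the robot as it stands. The module is installed in compiled form; this text tells all that it offers. Calls block until the motion is done:
- env.reach(position, orientation): joint-space move of the TCP to a pose.
- env.movel(position, velocity=0.15, frame=None, guard=None): straight line of the TCP; frame=None keeps the orientation; velocity is the mean speed in m/s. With guard (N) it stops when the force on the tool has changed by that much, and returns True; else False.
- env.set_joints(angles): joint-space move.
- env.release() and env.close_gripper(effort=None): open the fingers fully, or close them until they stop; effort is the grip in N (None keeps the last).
- env.hold(seconds).
- kinematics.ik(position, orientation): joint angles nearest the present ones, or None.
- monitor.sense(): the state.
- eyes.grab_frame(name): name is "side" or "top" or "wrist"; returns a dict with "frame" (400x640x3 uint8, red, green, blue), "mtx" (3x3 intrinsics, pixels), "view" (4x4, takes a point from world to camera coordinates). Camera axes: x right, y down, z forward; pixel columns grow to the right and rows downward; lengths in m; the calibration is good to about 2 mm. A picture is of the moment at which its call begins. There is no depth.
A pose or a line that the arm cannot do raises env.MotionError and nothing moves.
- job.hand_in(): hands the job in, once; it reports no verdict.
The state is a dict: "clock": time; "joints": joint angles; "qvel": joint speeds; "joint_efforts": joint torques, N m; "position": TCP position; "ee_rot": TCP orientation; "contact_force": force on the tool from outside, world axes, zero at the start; "ft_torque": the same for the moment, N m; "finger_gap": opening from 0.0 (shut) to 1.0 (fully open).
Only numpy, scipy, OpenCV 4.12 (cv2) and the standard library are available. Lean on these libraries where they do the work, as an engineer would, in place of code of your own. Each camera call takes 0.05 s, during which the arm holds its last target.

### The job

The foil-wrapped viewing tube lies at the back of the paint rack, shut in by the three paint bottles. First move all three bottles out of the way onto the grey side tray, then lift out the tube and lay it lengthwise in the middle of the dark wooden cradle, and after that put every bottle back upright in the middle of the rack place of its own colour. Set things down rather than dropping them, keep the bottles upright, and do not disturb the little orange planet model.

Things in the scene. Friction and masses are not known exactly. Their poses are not given: they have to be found in the camera images.
- bottle_red: Upright paint bottle, 0.33 kg: white round body, 58 mm diameter to 104 mm height, red label band; red round cap, 34 mm diameter, from 118 mm to the top at 155 mm. Origin: centre of its underside; z up. At the start it stands on the rack place of its own colour.
- bottle_yellow: Upright paint bottle, 0.33 kg: white round body, 58 mm diameter to 104 mm height, yellow label band; yellow round cap, 34 mm diameter, from 118 mm to the top at 155 mm. Origin: centre of its underside; z up. At the start it stands on the rack place of its own colour.
- bottle_blue: Upright paint bottle, 0.33 kg: white round body, 58 mm diameter to 104 mm height, blue label band; blue round cap, 34 mm diameter, from 118 mm to the top at 155 mm. Origin: centre of its underside; z up. At the start it stands on the rack place of its own colour.
- place_red: Red plate, 3 mm thick, fixed on the paint rack: place of the red bottle. Origin: centre of its underside (12 mm above the table), where the bottle's centre belongs; the bottle stands 3 mm higher. It reaches 50 mm to -x (bare tab), 32 mm to +x, 33 mm either way in y. The three places stand in a row along their y, 72 mm apart, in changing order.
- place_yellow: Yellow plate, 3 mm thick, fixed on the paint rack: place of the yellow bottle. Origin: centre of its underside (12 mm above the table), where the bottle's centre belongs; the bottle stands 3 mm higher. It reaches 50 mm to -x (bare tab), 32 mm to +x, 33 mm either way in y. The three places stand in a row along their y, 72 mm apart, in changing order.
- place_blue: Blue plate, 3 mm thick, fixed on the paint rack: place of the blue bottle. Origin: centre of its underside (12 mm above the table), where the bottle's centre belongs; the bottle stands 3 mm higher. It reaches 50 mm to -x (bare tab), 32 mm to +x, 33 mm either way in y. The three places stand in a row along their y, 72 mm apart, in changing order.
- tube: Silver foil-wrapped tube, 44 mm diameter, 206 mm long, 0.13 kg. Origin: its middle, on its axis; own y along the tube. At the start it lies along the rack's back, axis 52 mm above the table, 12 mm behind (+x) the bottles, on two V rests 70 mm either side of its middle; between them only the board, top 12 mm up. Rack lip 24 mm high, 42 mm behind the axis.
- cradle: Fixed dark wooden stand for the tube: base 190 (own x) x 85 mm, 10 mm thick, two V rests 14 mm thick at x = +-70 mm, tips 46 mm high and 28 mm either side of the centre line. Origin: centre of its underside, on the table. A tube in it lies along its x, axis 52 mm above the table; between the rests it is free down to the base.
- tray: Fixed grey tray, the side area: 270 (own x) x 110 mm, 25 mm high, walls and floor 5 mm thick; room for three bottles in a row along x, 80 mm apart. Origin: centre of its underside, on the table; bottles stand 5 mm higher. Tray and cradle stand left and right of the rack and may swap sides.
- planet: Bystander: orange ball, 48 mm, with an 80 mm ring, on a stick in a wooden block 55 x 55 mm; 122 mm high, light, loose, between robot and rack. Origin: centre of its underside. (Also a blue mug with brushes and a white half ball, beyond the rack, over 0.77 m ahead of the robot, out of the way.)
Not all that is in view belongs to the job. Leave any purple look-alike of the bottle_red alone.

How it is judged:
By the outcome, as a careful person would: the job done as asked, in the order asked, and still so for the second after the job is handed in, with the robot touching nothing.
It also fails if it takes over 144 s, if anything falls off the work surface, if the arm or the gripper's body presses on something with over 40 N, if the wrist force passes 120 N, or if a joint passes its speed limit or range.

## Working session

There is one attempt and no reset: what is moved stays moved. The work goes in short steps, each a Python script; the robot and the scene stay as the last script left them, time stands still between calls to the robot, and variables do not carry over. Pictures are saved under pics/ and viewed, and the job is handed in when it is done.

```bash
mkdir -p pics; ls; python3 - <<'E'
from bench import env, kinematics, monitor, eyes, job
import cv2
for n in ("side","top","wrist"):
    f=eyes.grab_frame(n); cv2.imwrite(f"pics/{n}0.png",cv2.cvtColor(f["frame"],cv2.COLOR_RGB2BGR)); print(n,f["mtx"].round(1).tolist(),f["view"].round(3).tolist())
s=monitor.sense();print(s, env.hold_point_z)
E
```

```text
pics
side [[418.4, 0.0, 315.0], [0.0, 418.4, 198.2], [0.0, 0.0, 1.0]] [[0.824, 0.566, -0.004, -0.464], [0.419, -0.615, -0.668, -0.194], [-0.381, 0.549, -0.744, 1.189], [0.0, 0.0, 0.0, 1.0]]
top [[452.4, 0.0, 317.2], [0.0, 452.4, 201.1], [0.0, 0.0, 1.0]] [[0.002, -1.0, 0.013, -0.001], [-0.996, -0.003, -0.087, 0.55], [0.087, -0.013, -0.996, 0.998], [0.0, 0.0, 0.0, 1.0]]
wrist [[317.5, 0.0, 321.2], [0.0, 317.5, 195.3], [0.0, 0.0, 1.0]] [[0.411, -0.912, -0.001, -0.524], [-0.872, -0.393, 0.293, -0.038], [-0.268, -0.119, -0.956, 0.38], [0.0, 0.0, 0.0, 1.0]]
{'clock': 0.15, 'joints': array([-1.37138086e+00,  3.13333343e-01,  1.49822372e+00, -1.23288118e-05,
        1.33099683e+00, -2.23399606e-01]), 'qvel': array([-5.66894560e-04, -1.39974796e-03, -2.50916348e-03,  8.07683948e-05,
        8.58504692e-04, -1.78838270e-03]), 'joint_efforts': array([ 1.82755306e-03, -4.12368393e+01, -2.59795833e+01, -1.51055006e-04,
        3.22989283e-03,  4.00741703e-05]), 'position': array([ 0.21536581, -0.47856127,  0.1971751 ]), 'ee_rot': array([ 0.38418941,  0.59402735, -0.38370898,  0.59354647]), 'contact_force': array([-0.26101137, -0.07003054,  0.58148902]), 'ft_torque': array([0.01417321, 0.00853922, 0.00998469]), 'finger_gap': 1.0001916961879214} 0.0187
```

View pics/top0.png

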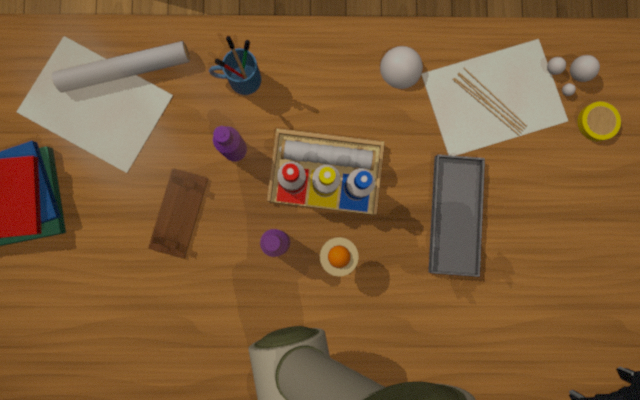

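View pics/side0.png

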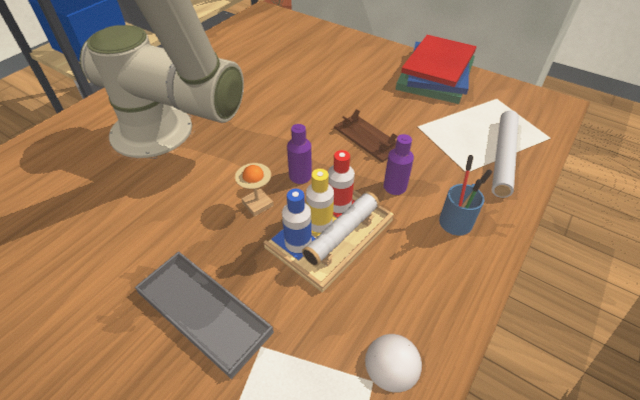

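View pics/wrist0.png

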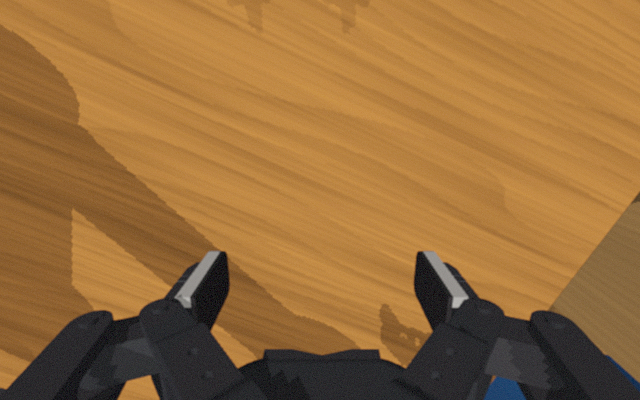

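```bash
cat > h.py <<'E'
from bench import env, kinematics, monitor, eyes, job
import cv2, numpy as np
from scipy.spatial.transform import Rotation as R
def grab(n,save=None,crop=None,s=1):
    f=eyes.grab_frame(n); b=cv2.cvtColor(f["frame"],cv2.COLOR_RGB2BGR)
    if save:
        c=b if crop is None else b[crop[1]:crop[3],crop[0]:crop[2]]
        cv2.imwrite(f"pics/{save}.png",cv2.resize(c,None,fx=s,fy=s,interpolation=cv2.INTER_CUBIC))
    return f,b
def ray(f,u,v,z):
    V=f["view"]; d=V[:3,:3].T@np.linalg.inv(f["mtx"])@[u,v,1]; c=-V[:3,:3].T@V[:3,3]
    return (c+d*(z-c[2])/d[2])
def proj(f,p):
    q=f["view"]@np.r_[p,1]; w=f["mtx"]@q[:3]; return w[:2]/w[2]
def blobs(b,name,amin=30):
    h=cv2.cvtColor(b,cv2.COLOR_BGR2HSV); H,S,Vv=h[...,0],h[...,1],h[...,2]
    m={"red":((H<6)|(H>174))&(S>180)&(Vv>90),"yellow":(H>24)&(H<34)&(S>180)&(Vv>110),"blue":(H>105)&(H<125)&(S>150)&(Vv>60),
       "purple":(H>130)&(H<155)&(S>100),"orange":(H>6)&(H<15)&(S>210)&(Vv>170)}[name].astype(np.uint8)
    n,l,st,c=cv2.connectedComponentsWithStats(m)
    return [(c[i].round(1).tolist(),st[i].tolist()) for i in range(1,n) if st[i,4]>=amin],l
E
python3 - <<'E'
from h import *
f,b=grab("top")
cv2.imwrite("pics/t_rack.png",cv2.resize(b[120:225,255:400],None,fx=5,fy=5,interpolation=cv2.INTER_CUBIC))
cv2.imwrite("pics/t_cr.png",cv2.resize(b[155:270,130:300],None,fx=4.5,fy=4.5,interpolation=cv2.INTER_CUBIC))
cv2.imwrite("pics/t_tray.png",cv2.resize(b[145:290,410:510],None,fx=4,fy=4,interpolation=cv2.INTER_CUBIC))
V=f["view"];print(-V[:3,:3].T@V[:3,3])
for n in("red","yellow","blue","purple","orange"):print(n,blobs(b,n)[0])
E
```

```text
[0.46095209 0.01324853 1.04197166]
red [([17.2, 196.9], [0, 156, 37, 82, 2765]), ([290.4, 172.3], [283, 164, 16, 17, 167]), ([292.1, 194.0], [277, 169, 31, 35, 352])]
yellow [([599.8, 120.8], [580, 102, 41, 38, 506]), ([326.7, 175.3], [319, 167, 16, 17, 168]), ([322.1, 199.2], [309, 188, 28, 19, 191])]
blue [([20.4, 150.1], [0, 142, 37, 15, 238]), ([45.1, 200.2], [39, 171, 17, 51, 286]), ([362.7, 180.1], [355, 172, 17, 17, 171]), ([352.0, 200.0], [340, 174, 28, 37, 366])]
purple [([224.1, 141.7], [213, 126, 26, 34, 477]), ([271.5, 239.8], [261, 230, 27, 21, 360])]
orange []
```

View pics/t_rack.png

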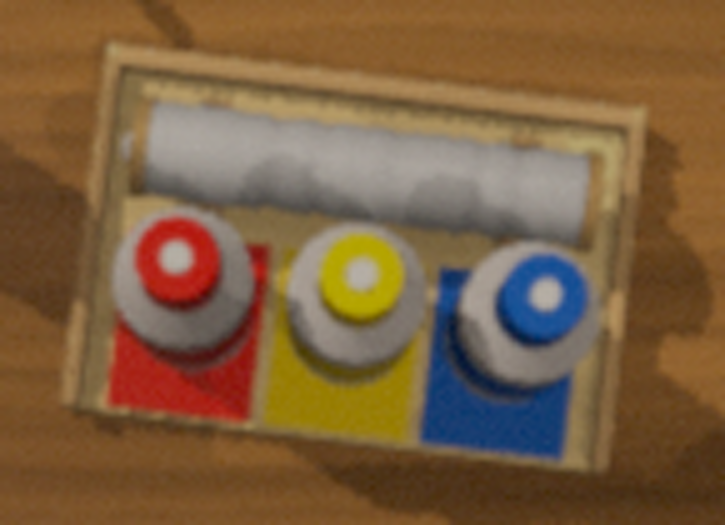

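View pics/t_cr.png

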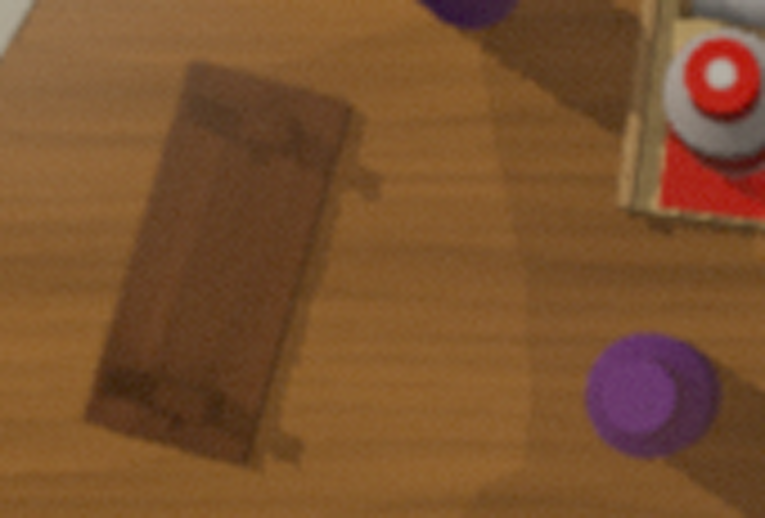

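View pics/t_tray.png

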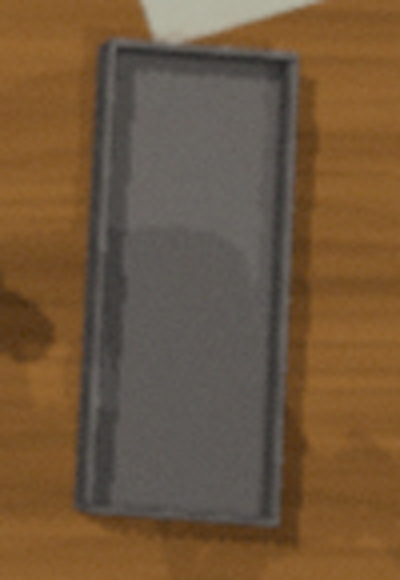

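```bash
python3 - <<'E'
from h import *
f,b=grab("top"); g,c=grab("side","s_rack",(250,140,410,300),5)
def up(x,y,s,o): return ((x+.5)/s-.5+o[0],(y+.5)/s-.5+o[1])
for n,p in dict(red=(176,257),yellow=(361,274),blue=(545,294)).items():
    q=ray(f,*up(*p,5,(255,120)),.170); print(n,q.round(4),"side px",((proj(g,q)-[250,140]+.5)*5-.5).round(1))
cr=np.array([ray(f,*up(*p,4.5,(130,155)),.010)[:2] for p in [(190,62),(352,100),(248,465),(88,418)]])
tr=np.array([ray(f,*up(*p,4,(410,145)),.025)[:2] for p in [(105,42),(298,52),(276,522),(78,510)]])
for n,c in(("cradle",cr),("tray",tr)):
    print(n,c.mean(0).round(4),[np.linalg.norm(c[i]-c[(i+1)%4]).round(3) for i in range(4)])
    d=(c[0]+c[1]-c[2]-c[3]);e=c[0]+c[3]-c[1]-c[2];print(np.degrees(np.arctan2(d[1],d[0])).round(2),np.degrees(np.arctan2(e[1],e[0])).round(2)-90)
pl=np.array([ray(f,*up(*p,5,(255,120)),.015)[:2] for p in [(110,402),(250,418),(265,425),(411,441),(422,443),(563,457)]])
print("tabs",pl.round(4).tolist())
tu=np.array([ray(f,*up(*p,5,(255,120)),.052)[:2] for p in [(148,150),(588,195)]])
print("tube ends",tu.round(4).tolist(),np.linalg.norm(tu[0]-tu[1]))
E
```

```text
red [0.596  0.0554 0.17  ] side px [466.3  71.5]
yellow [ 0.5896 -0.0165  0.17  ] side px [356.4 166.6]
blue [ 0.582  -0.0882  0.17  ] side px [234.2 268.6]
cradle [0.5249 0.3157] [np.float64(0.085), np.float64(0.191), np.float64(0.084), np.float64(0.186)]
-14.35 -14.61
tray [ 0.521  -0.3158] [np.float64(0.111), np.float64(0.267), np.float64(0.111), np.float64(0.266)]
-4.45 -3.0799999999999983
tabs [[0.5532, 0.0925], [0.5461, 0.0287], [0.5429, 0.0219], [0.5358, -0.0446], [0.5349, -0.0496], [0.5287, -0.1139]]
tube ends [[0.6621, 0.0739], [0.6427, -0.1213]] 0.1961710153343548
```

View pics/s_rack.png

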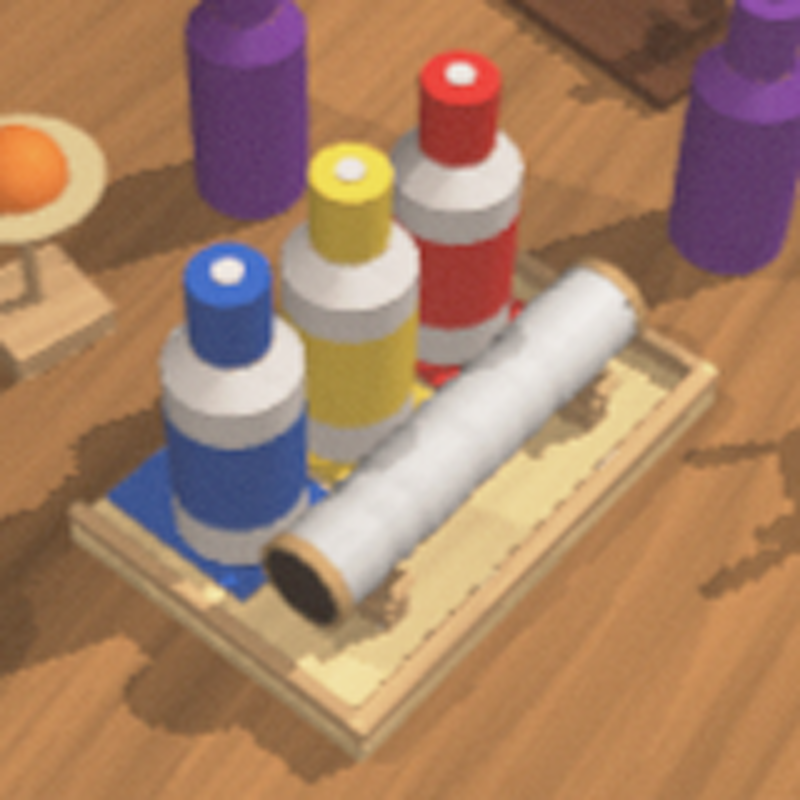

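```bash
cat >> h.py <<'E'
def quat(a,flip=0):
    a=np.radians(a)+np.pi*flip
    x=np.array([0,0,-1.]); z=np.array([np.cos(a),np.sin(a),0]); y=np.cross(z,x)
    return R.from_matrix(np.c_[x,y,z]).as_quat()
YR=-5.57; YT=-3.8
TR=np.array([.521,-.3158]); tx=np.array([np.cos(np.radians(YT)),np.sin(np.radians(YT))])
SLOT={"blue":TR+.08*tx,"yellow":TR,"red":TR-.08*tx}
E
python3 - <<'E'
from h import *
f,b=grab("top"); g,c=grab("side")
def up(x,y,s,o): return ((x+.5)/s-.5+o[0],(y+.5)/s-.5+o[1])
B={}
for n,p,q in (("red",(176,257),(460,74)),("yellow",(361,274),(349,169)),("blue",(545,294),(227,271))):
    a=ray(f,*up(*p,5,(255,120)),.170)[:2]; d=ray(g,*up(*q,5,(250,140)),.170)[:2]; B[n]=(a+d)/2; print(n,a.round(4),d.round(4),B[n].round(4))
print("now",monitor.sense()["joints"].round(2))
def t(n,p,q):
    for fl in (0,1):
        j=kinematics.ik(np.array(p),quat(q,fl)); print(n,fl,None if j is None else j.round(2))
for n in B:
    t(n,[*B[n],.134],YR); t(n+"up",[*B[n],.32],YR); t(n+"slot",[*SLOT[n],.124],YT+90);t(n+"slotup",[*SLOT[n],.32],YT+90)
    t(n+"slotx",[*SLOT[n],.124],YT)
t("cr",[.525,.316,.035],-14.5+90); t("tube",[.652,-.024,.035],YR)
E
```

```text
red [0.596  0.0554] [0.5947 0.0527] [0.5953 0.054 ]
yellow [ 0.5896 -0.0165] [ 0.5879 -0.0193] [ 0.5888 -0.0179]
blue [ 0.582  -0.0882] [ 0.5804 -0.0907] [ 0.5812 -0.0894]
now [-1.37  0.31  1.5   0.    1.33 -0.22]
red 0 [-0.11  0.52  1.36 -0.    1.26 -0.01]
red 1 None
redup 0 [-0.11  0.44  1.01 -0.    1.7  -0.01]
redup 1 None
redslot 0 [-0.83  0.41  1.56 -0.    1.17 -2.34]
redslot 1 [-0.83  0.41  1.56 -0.    1.17  0.81]
redslotup 0 [-0.83  0.29  1.21 -0.    1.64 -2.34]
redslotup 1 [-0.83  0.29  1.21 -0.    1.64  0.81]
redslotx 0 [-0.83  0.41  1.56 -0.    1.17 -0.76]
redslotx 1 [-0.83  0.41  1.56 -0.    1.17  2.38]
yellow 0 [-0.23  0.51  1.39 -0.    1.25 -0.13]
yellow 1 None
yellowup 0 [-0.23  0.42  1.04 -0.    1.69 -0.13]
yellowup 1 None
yellowslot 0 [-0.74  0.56  1.33 -0.    1.25 -2.24]
yellowslot 1 [-0.74  0.56  1.33 -0.    1.25  0.9 ]
yellowslotup 0 [-0.74  0.47  0.96 -0.    1.71 -2.24]
yellowslotup 1 [-0.74  0.47  0.96 -0.    1.71  0.9 ]
yellowslotx 0 [-0.74  0.56  1.33 -0.    1.25 -0.67]
yellowslotx 1 [-0.74  0.56  1.33 -0.    1.25  2.47]
blue 0 [-0.35  0.5   1.39 -0.    1.25 -0.25]
blue 1 None
blueup 0 [-0.35  0.42  1.04 -0.    1.68 -0.25]
blueup 1 None
blueslot 0 [-0.66  0.72  1.05 -0.    1.37 -2.17]
blueslot 1 [-0.66  0.72  1.05 -0.    1.37  0.97]
blueslotup 0 [-0.66  0.68  0.62 -0.    1.84 -2.17]
blueslotup 1 [-0.66  0.68  0.62 -0.    1.84  0.97]
blueslotx 0 [-0.66  0.72  1.05 -0.    1.37 -0.6 ]
blueslotx 1 [-0.66  0.72  1.05 -0.    1.37  2.55]
cr 0 [ 0.35  0.66  1.4  -0.    1.08 -0.97]
cr 1 [ 0.35  0.66  1.4  -0.    1.08  2.17]
tube 0 [-0.22  0.74  1.26 -0.    1.14 -0.12]
tube 1 None
```

```bash
cat >> h.py <<'E'
B={"red":np.array([.5953,.0540]),"yellow":np.array([.5888,-.0179]),"blue":np.array([.5812,-.0894])}
def st(tag=""):
    s=monitor.sense(); print(tag,"t",round(s["clock"],2),"p",s["position"].round(4),"F",s["contact_force"].round(1),"gap",round(s["finger_gap"],3)); return s
def pick(xy,z,q,zup,first=True,eff=50):
    env.movel(np.array([*xy,z]),velocity=.15); env.close_gripper(eff); s=st("grip")
    env.movel(np.array([*xy,zup]),velocity=.2); st("lift")
def put(xy,ztouch,zup,clear=.06):
    env.movel(np.array([*xy,ztouch+.006]),velocity=.2)
    h=env.movel(np.array([*xy,ztouch-.004]),velocity=.02,guard=4.); st(f"touch {h}")
    env.release(); env.movel(np.array([*xy,ztouch+clear]),velocity=.2); st("rel")
E
python3 - <<'E'
from h import *
n="blue"
env.reach(np.array([*B[n],.21]),quat(YR)); st("hover")
env.movel(np.array([*B[n],.134]),velocity=.15); st()
grab("wrist","w1"); grab("side","s1")
env.close_gripper(50.); st("grip")
env.movel(np.array([*B[n],.16]),velocity=.1); st("lift"); grab("side","s2"); grab("top","t2")
E
```

```text
hover t 2.33 p [ 0.581  -0.0903  0.21  ] F [ 0.2 -0.9  0.3] gap 0.997
 t 2.99 p [ 0.5816 -0.0898  0.135 ] F [ 0.5 -0.  -0. ] gap 1.0
grip t 3.87 p [ 0.5832 -0.0903  0.1388] F [-3.9  0.6 26.7] gap -0.003
lift t 4.28 p [ 0.5811 -0.0894  0.1596] F [-0.3  0.9 -0.9] gap -0.001
```

View pics/w1.png

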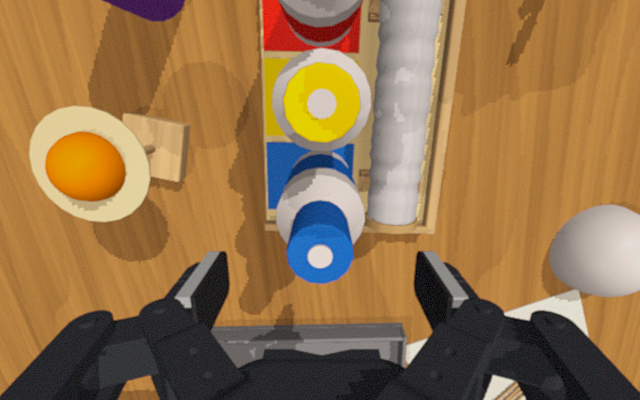

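View pics/s2.png

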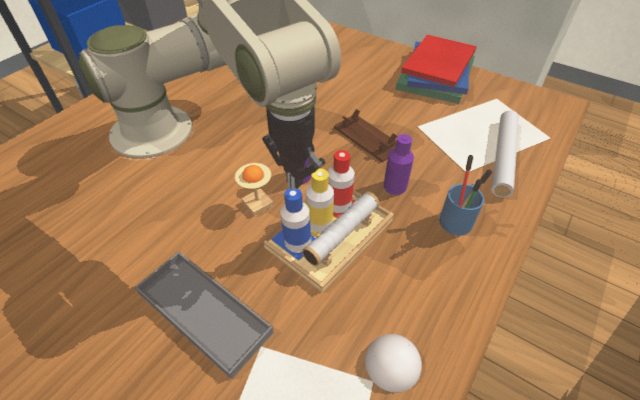

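```bash
python3 - <<'E'
from h import *
s=st(); print(R.from_quat(s["ee_rot"]).as_matrix().round(3).tolist(), R.from_quat(quat(YR)).as_matrix().round(3).tolist())
p=s["position"]
for n in("side","top","wrist"):
    f,b=grab(n,n+"3"); print(n,proj(f,p).round(1),proj(f,p+[0,0,.05]).round(1),"blue cap top exp",proj(f,[.5812,-.0894,.17]).round(1),"bottom",proj(f,[.5812,-.0894,.015]).round(1))
f,b=grab("side","s3",(230,80,390,240),5)
E
```

```text
t 4.38 p [ 0.5808 -0.0893  0.159 ] F [-0.8  0.1  0.2] gap 0.001
[[-0.001, 0.097, 0.995], [0.001, 0.995, -0.097], [-1.0, 0.0, -0.001]] [[0.0, 0.097, 0.995], [0.0, 0.995, -0.097], [-1.0, 0.0, 0.0]]
side [295.8 197.3] [294.8 179. ] blue cap top exp [295.7 193.5] bottom [298.5 241.8]
top [363.5 179.8] [366.6 176.1] blue cap top exp [364.2 178.8] bottom [356.3 188. ]
wrist [321.8 229.1] [321.8 272.7] blue cap top exp [322.4 236.8] bottom [322.1 174.3]
```

View pics/s3.png

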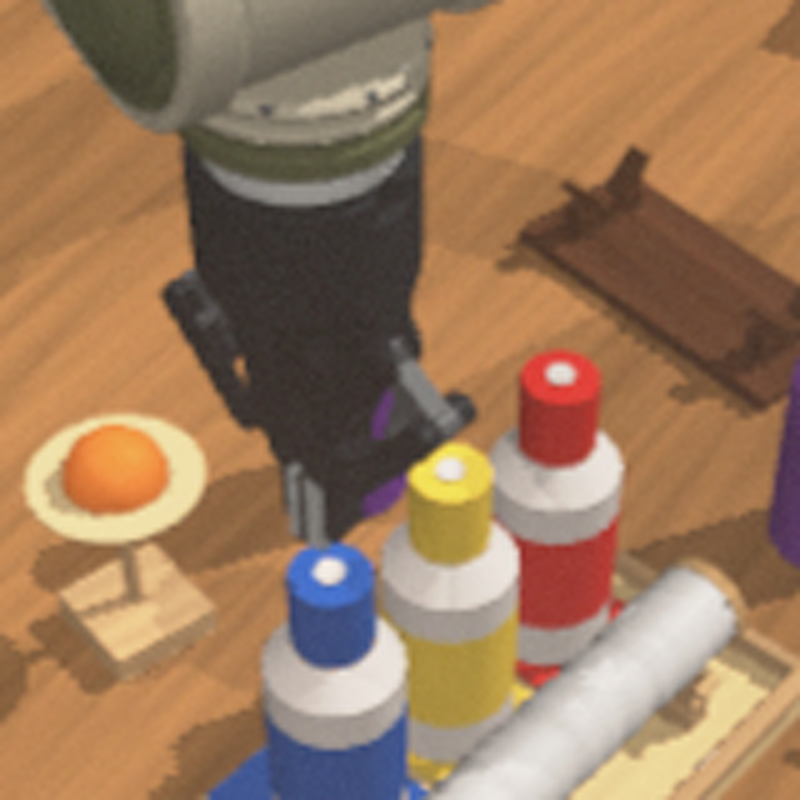

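View pics/wrist3.png

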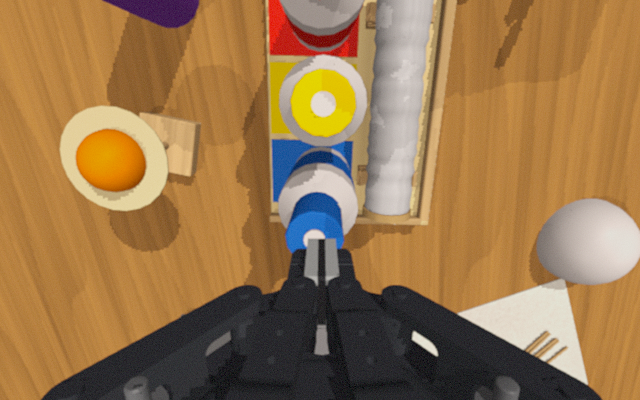

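View pics/top3.png

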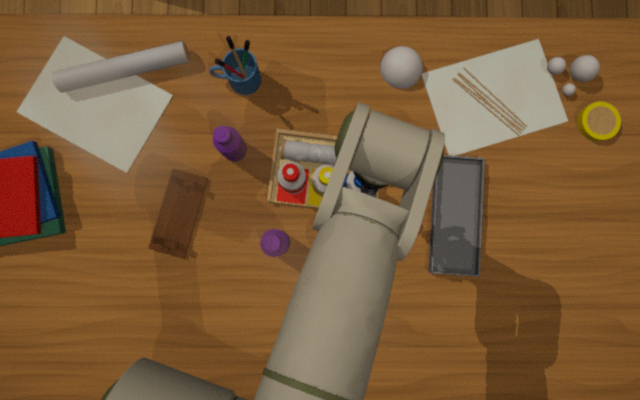

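```bash
python3 - <<'E'
from h import *
g,_=grab("side"); w,c=grab("wrist","w3c",(260,180,380,300),6)
def ln(f,u,v):
    V=f["view"]; d=V[:3,:3].T@np.linalg.inv(f["mtx"])@[u,v,1]; return -V[:3,:3].T@V[:3,3], d/np.linalg.norm(d)
def tri(*rs):
    A=sum(np.eye(3)-np.outer(d,d) for c,d in rs); b=sum((np.eye(3)-np.outer(d,d))@c for c,d in rs); return np.linalg.solve(A,b)
print(ln(g,0,0)[0],ln(w,0,0)[0], monitor.sense()["position"])
print("tip",tri(ln(g,294,188),ln(w,322,239)))
print("cap",tri(ln(g,295.5,194),ln(w,315,237)))
print("ycap wrist/side",tri(ln(g,319.5,173.5),ln(w,322.5,103.5)))
print("tip at TCP hyp: z needed on wrist ray", [ray(w,322,239,z).round(4).tolist() for z in(.16,.17,.18)], [ray(g,294,188,z).round(4).tolist() for z in(.16,.17,.18)])
E
```

```text
[ 0.9166903  -0.50899014  0.75401345] [ 0.58811427 -0.01401964  0.33658524] [ 0.58114641 -0.08937369  0.15971945]
tip [ 0.57915314 -0.08717392  0.18112608]
cap [ 0.57854968 -0.08945957  0.16790673]
ycap wrist/side [ 0.58774128 -0.01724458  0.16788445]
tip at TCP hyp: z needed on wrist ray [[0.5806, -0.0956, 0.16], [0.581, -0.091, 0.17], [0.5814, -0.0864, 0.18]] [[0.564, -0.0723, 0.16], [0.5699, -0.0796, 0.17], [0.5759, -0.087, 0.18]]
```

View pics/w3c.png

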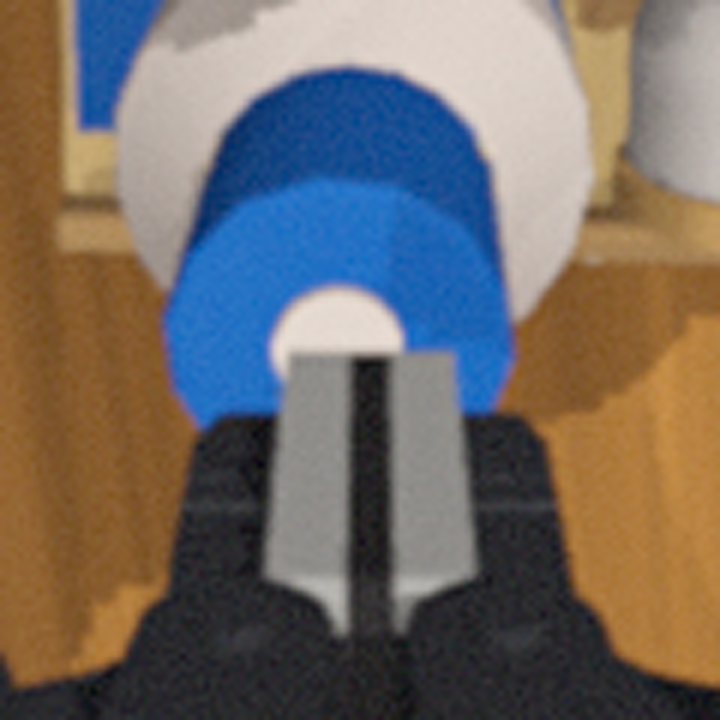

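```bash
python3 - <<'E'
from h import *
q=quat(YR)
env.movel(np.array([.5808,-.0893,.23]),velocity=.2)
env.movel(np.array([.49,-.19,.12]),velocity=.25); st()
grab("side","s4",(150,100,390,280),3.3); 
env.movel(np.array([.49,-.19,.06]),velocity=.1); env.hold(.3); st()
print(env.movel(np.array([.49,-.19,.001]),velocity=.03,guard=4.)); st("touch"); grab("side","s5",(150,100,390,280),3.3)
print(env.movel(np.array([.49,-.19,.05]),velocity=.15));st()
E
```

```text
t 6.03 p [ 0.4907 -0.1897  0.1206] F [ 0.2 -0.2  0.5] gap 0.003
 t 7.12 p [ 0.4902 -0.1901  0.0604] F [-0.2 -0.4 -0.5] gap -0.0
False
touch t 9.24 p [ 0.4901 -0.19    0.0011] F [ 0.3 -0.4 -0.6] gap -0.004
False
 t 9.77 p [ 0.4898 -0.1899  0.0496] F [-0.   0.2  0.3] gap 0.0
```

View pics/s5.png

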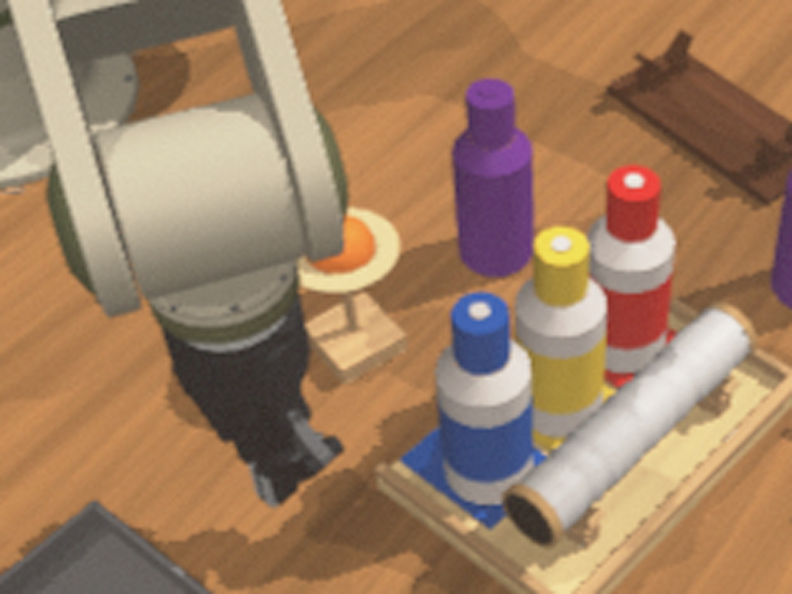

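```bash
python3 - <<'E'
from h import *
g,_=grab("side")
for z in(0,.01,.02,.03,.04): print(z,proj(g,[.49,-.19,z]).round(1))
env.movel(np.array([.49,-.19,.005]),velocity=.1); env.hold(.2)
print(env.movel(np.array([.49,-.19,-.045]),velocity=.03,guard=4.)); st("touch"); grab("side","s6",(150,100,390,280),3.3)
print(env.movel(np.array([.49,-.19,.05]),velocity=.2));st()
E
```

```text
0 [236.8 258. ]
0.01 [236.2 255.3]
0.02 [235.5 252.7]
0.03 [234.8 249.9]
0.04 [234.1 247.2]
True
touch t 11.8 p [ 0.4899 -0.1899 -0.0336] F [-1.   1.   7.2] gap -0.001
False
 t 12.42 p [ 0.4895 -0.1897  0.049 ] F [ 0.   0.  -0.4] gap -0.001
```

View pics/s6.png

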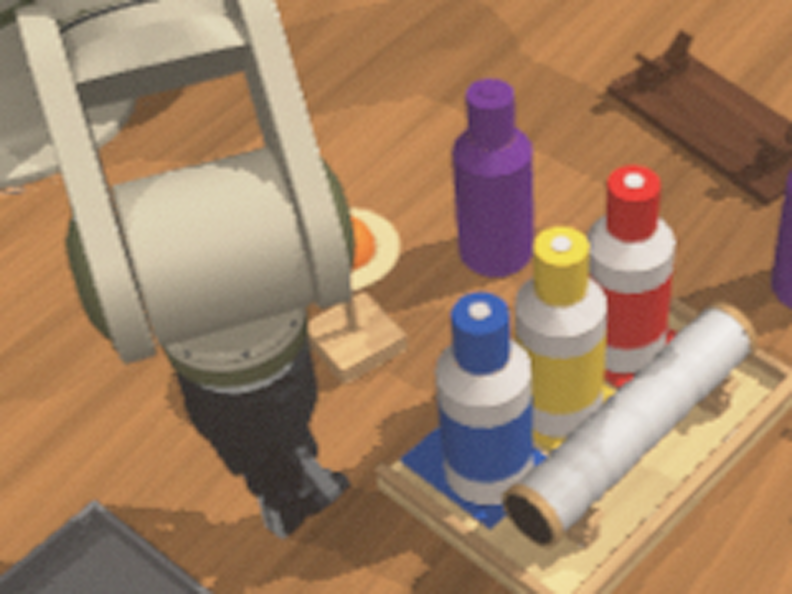

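```bash
cat >> h.py <<'E'
OFF=.033  # true fingertip = reported TCP + OFF
def dot(b,name):
    bl,l=blobs(b,name)
    return bl
E
python3 - <<'E'
from h import *
env.movel(np.array([.50,-.17,.22]),velocity=.25)
env.release()
env.movel(np.array([.5800,-.0893,.20]),velocity=.25,frame=quat(YR)); env.hold(.2); s=st()
w,b=grab("wrist","w7"); print(proj(w,s["position"]).round(1),proj(w,s["position"]+[0,0,.033]).round(1))
bl,l=blobs(b,"blue",300); print(bl)
E
```

```text
t 14.84 p [ 0.5796 -0.0903  0.2005] F [0.4 0.  0.1] gap 1.004
[321.9 229.2] [322.1 255.2]
[([303.0, 151.8], [279, 135, 70, 54, 1415]), ([322.1, 200.4], [300, 175, 47, 55, 1156])]
```

View pics/w7.png

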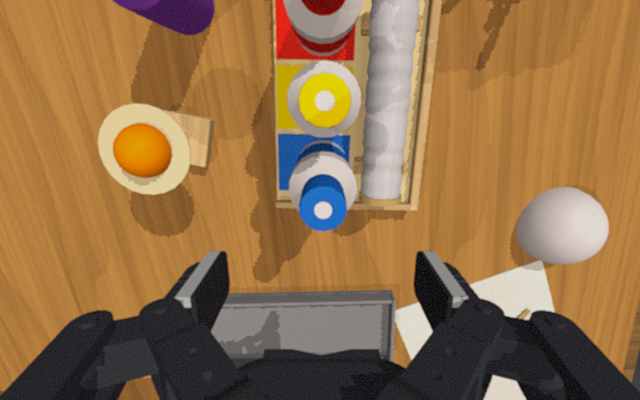

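```bash
python3 - <<'E'
from h import *
w,b=grab("wrist")
for n,p in (("blue",(323,210)),("yellow",(324.5,100.5))): print(n,ray(w,*p,.17).round(4))
xy=np.array([.5803,-.0897])
print(env.movel(np.array([*xy,.12]),velocity=.15,guard=6.)); st()
print(env.movel(np.array([*xy,.103]),velocity=.05,guard=4.)); st(); grab("side","s8",(230,80,390,240),5); grab("wrist","w8")
E
```

```text
blue [ 0.5806 -0.0889  0.17  ]
yellow [ 0.5886 -0.0166  0.17  ]
False
 t 15.62 p [ 0.5808 -0.0899  0.121 ] F [ 1.5  0.  -0.1] gap 1.001
False
 t 16.12 p [ 0.5803 -0.0897  0.1029] F [-0.1 -0.3  0.2] gap 1.0
```

View pics/s8.png

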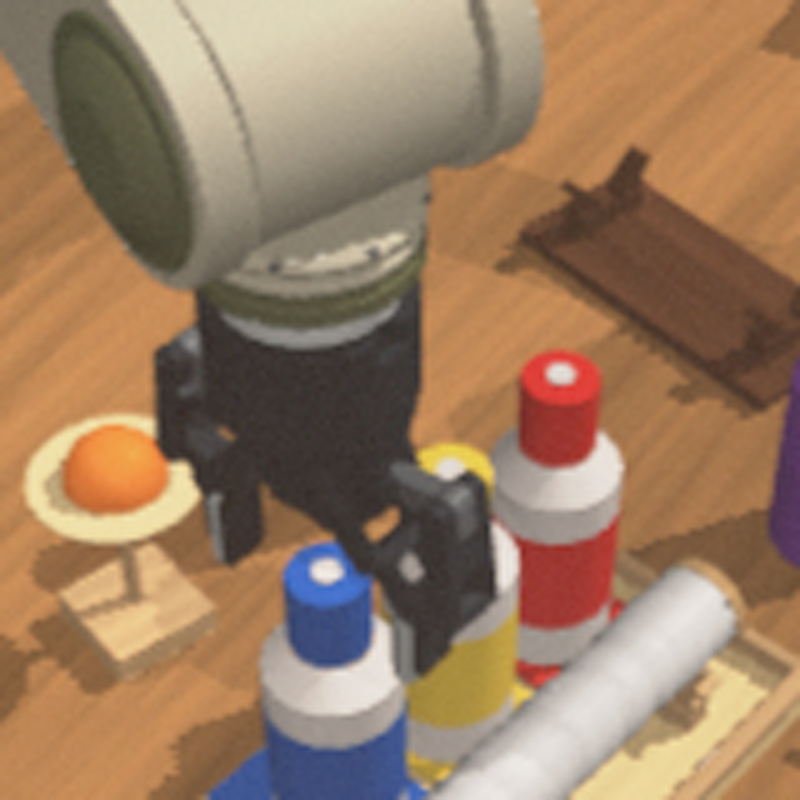

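View pics/w8.png

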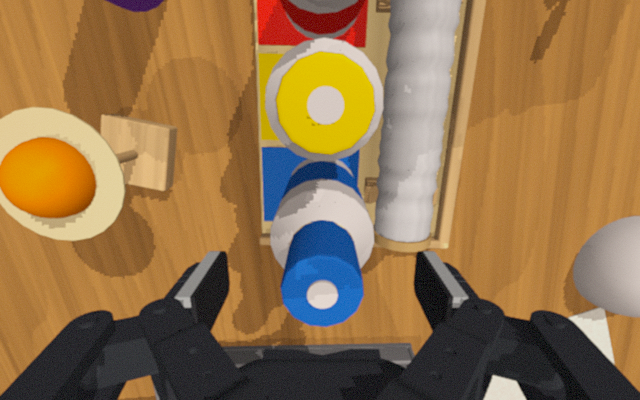

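```bash
python3 - <<'E'
from h import *
xy=np.array([.5803,-.0897])
env.close_gripper(50.); st("grip")
grab("wrist","w9")
env.movel(np.array([*xy,.13]),velocity=.1); st("lift"); grab("side","s9",(230,80,390,240),5)
E
```

```text
grip t 16.75 p [ 0.5805 -0.0898  0.1033] F [1.6 0.7 2.8] gap 0.387
lift t 17.22 p [ 0.58   -0.0896  0.1295] F [ 0.5 -0.1 -4.3] gap 0.384
```

View pics/s9.png

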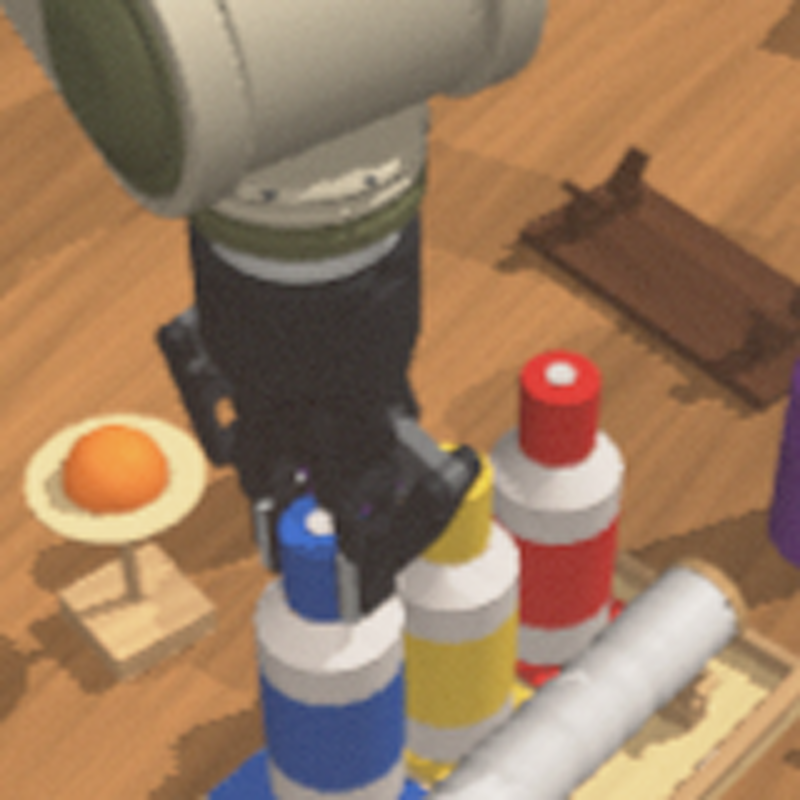

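View pics/w9.png

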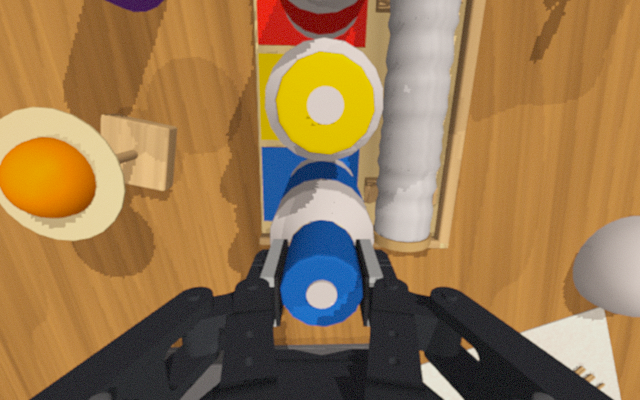

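```bash
cat >> h.py <<'E'
QR=quat(YR); QT=quat(YT+90,1); ZG=.103
def totray(n,zup=.27):
    s=SLOT[n]; env.movel(np.array([*s,zup]),velocity=.25,frame=QT)
    put(s,ZG-.010,zup,.09)
E
python3 - <<'E'
from h import *
env.movel(np.array([.5803,-.0897,.22]),velocity=.2)
totray("blue",.24); print(monitor.sense()["joints"].round(2)); grab("side","s10"); grab("top","t10")
E
```

```text
touch True t 20.81 p [ 0.6012 -0.3215  0.0933] F [-0.2 -0.6  4.4] gap 0.387
rel t 21.98 p [ 0.6004 -0.3208  0.1816] F [ 0.1  0.2 -1.1] gap 0.999
[-0.66  0.69  0.96 -0.    1.5   0.97]
```

View pics/s10.png

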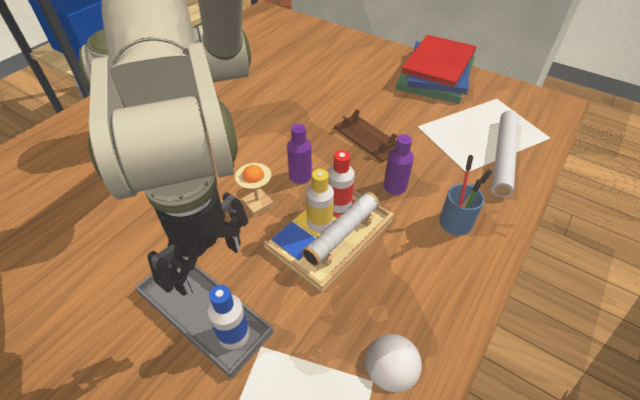

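```bash
python3 - <<'E'
from h import *
for n,xy in (("yellow",np.array([.5885,-.0175])),("red",np.array([.5953,.0540]))):
    env.movel(np.array([*xy,.19]),velocity=.25,frame=QR); env.hold(.1); s=st("hover")
    w,b=grab("wrist","w_"+n)
    env.movel(np.array([*xy,ZG]),velocity=.15,guard=6.); env.close_gripper(50.); st("grip")
    env.movel(np.array([*xy,.27]),velocity=.2); st("lift")
    totray(n)
    grab("side","s_"+n)
E
```

```text
hover t 23.88 p [ 0.5885 -0.0181  0.1899] F [ 0.1 -0.3  0.6] gap 1.001
grip t 25.19 p [ 0.5889 -0.0176  0.1036] F [-0.2 -0.1  3.8] gap 0.383
lift t 26.18 p [ 0.588  -0.0174  0.2684] F [-0.3  0.4 -3.3] gap 0.383
touch True t 29.26 p [ 0.5215 -0.3162  0.0936] F [ 0.6 -1.4  3.8] gap 0.384
rel t 30.43 p [ 0.5206 -0.3155  0.1817] F [ 0.8 -0.4 -1.3] gap 1.0
hover t 32.27 p [0.5952 0.0533 0.19  ] F [-0.3 -1.3 -0.2] gap 1.0
grip t 33.58 p [0.5955 0.054  0.1036] F [-0.9  0.3  4.6] gap 0.386
lift t 34.57 p [0.5948 0.054  0.2684] F [ 0.4 -0.1 -2.7] gap 0.384
touch True t 37.69 p [ 0.4417 -0.3109  0.0935] F [1.4 0.5 3.9] gap 0.383
rel t 38.86 p [ 0.4408 -0.3101  0.1819] F [ 0.  -0.6 -0.8] gap 1.001
```

View pics/s_red.png

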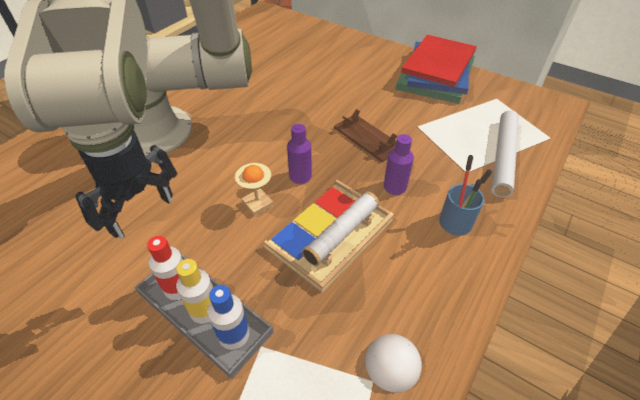

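View pics/w_red.png

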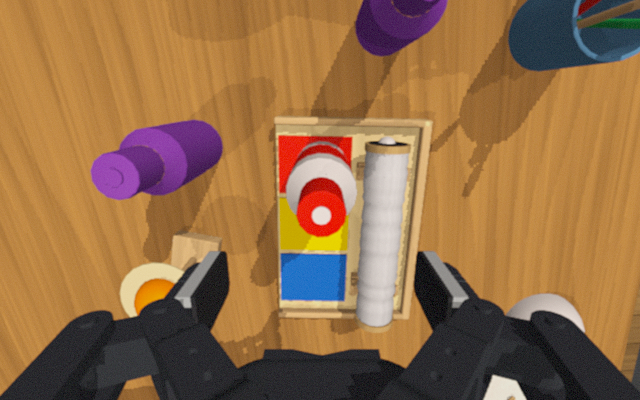

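View pics/w_yellow.png

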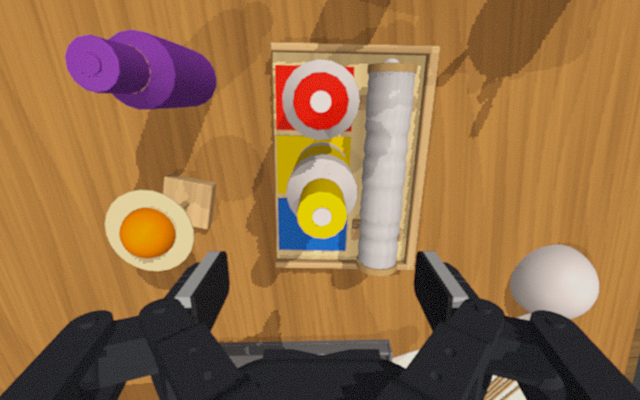

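```bash
python3 - <<'E'
from h import *
f,b=grab("top","t11",(255,115,405,225),5.2); grab("side","s11",(240,160,420,300),4.4)
cv2.imwrite("pics/t11c.png",cv2.resize(b[155:270,140:220],None,fx=5.2,fy=5.2,interpolation=cv2.INTER_CUBIC))
for n in("red","yellow","blue"):
    bl,l=blobs(b,n,200)
    for c,s in bl:
        if 270<c[0]<385:
            m=(l==[i for i in range(1,l.max()+1) if abs(np.argwhere(l==i).mean(0)[::-1]-c).max()<.2][0]).astype(np.uint8)
            r=cv2.minAreaRect(cv2.findContours(m,0,1)[0][0]); 
            print(n,c,s[4],r,ray(f,*r[0],.015).round(4),ray(f,*c,.015).round(4))
E
```

```text
red [292.3, 184.8] 962 ((292.3000183105469, 184.60000610351562), (28.031848907470703, 34.605690002441406), 7.125016689300537) [0.5887 0.057  0.015 ] [0.5882 0.057  0.015 ]
yellow [323.5, 189.5] 873 ((323.5853576660156, 188.73171997070312), (27.387022018432617, 34.01291275024414), 6.34019136428833) [ 0.5794 -0.0145  0.015 ] [ 0.5776 -0.0143  0.015 ]
blue [354.8, 192.3] 911 ((354.8536376953125, 192.31707763671875), (27.166156768798828, 34.2337760925293), 6.340191841125488) [ 0.5714 -0.086   0.015 ] [ 0.5714 -0.0858  0.015 ]
```

View pics/t11.png

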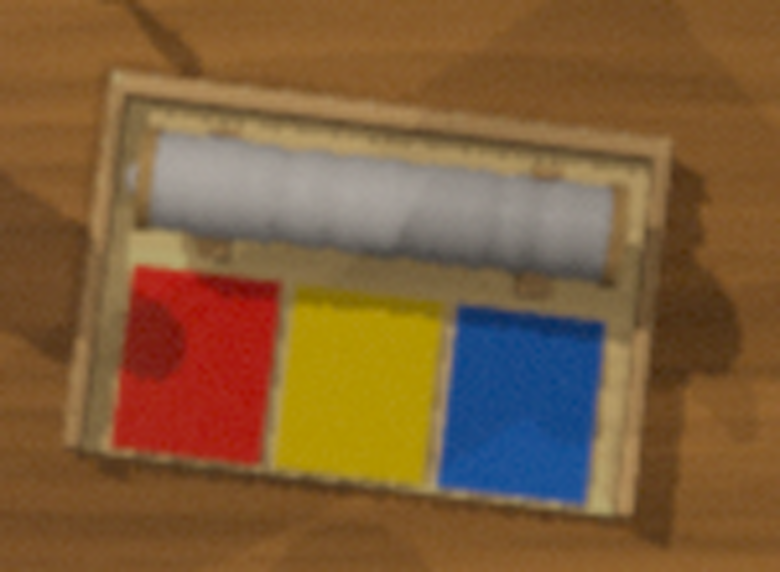

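View pics/s11.png

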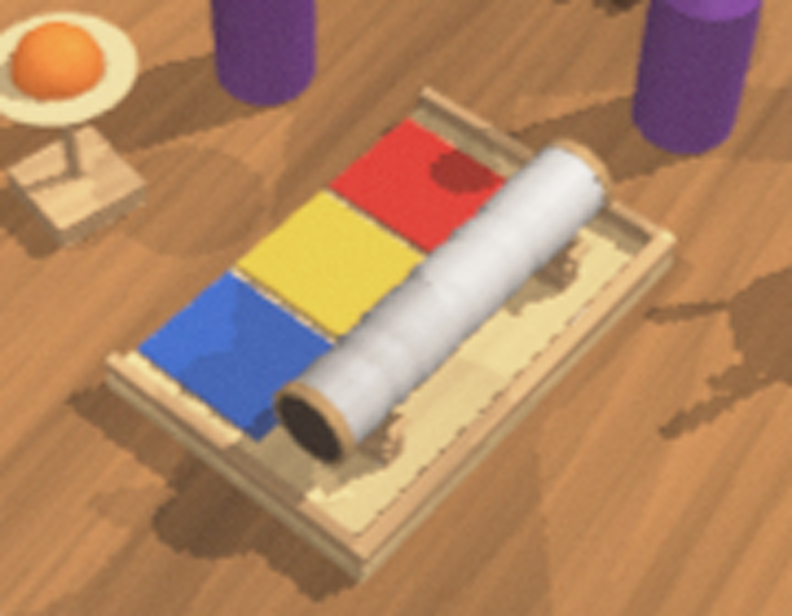

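View pics/t11c.png

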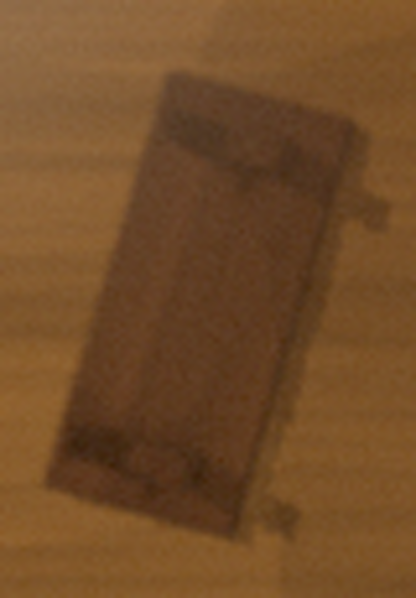

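```bash
python3 - <<'E'
from h import *
f,b=grab("top"); g,_=grab("side","s12",(325,95,425,175),7)
def up(x,y,s,o): return ((x+.5)/s-.5+o[0],(y+.5)/s-.5+o[1])
c=np.array([ray(f,*up(*p,5.2,(140,155)),.010)[:2] for p in [(170,72),(357,122),(237,540),(47,487)]])
print("cr",c.mean(0)); d=c[0]+c[1]-c[2]-c[3]; e=c[0]+c[3]-c[1]-c[2]; print(np.degrees(np.arctan2(d[1],d[0])),np.degrees(np.arctan2(e[1],e[0]))-90)
for q in c: print(q.round(4),((proj(g,[*q,.01])-[325,95]+.5)*7-.5).round(0))
t=np.array([ray(f,*up(*p,5.2,(255,115)),.052)[:2] for p in [(140,182),(622,233)]]); print("tube",t,t.mean(0),np.linalg.norm(t[0]-t[1]))
s=np.array([ray(g,*up(*p,4.4,(240,160)),.052)[:2] for p in [(588,172),(315,425)]]); print("tube side",s,s.mean(0),np.linalg.norm(s[0]-s[1]))
print("purple base",ray(f,236,152,0),ray(f,224.1,141.7,.13))
w=[ray(g,*up(*p,4.4,(240,160)),.015)[:2].round(4) for p in [(408,120),(143,349),(258,438)]];print("side plates corners",w)
E
```

```text
cr [0.52344419 0.31520257]
-14.670392064077825 -15.11520801187082
[0.6258 0.3327] [557. 353.]
[0.6038 0.2499] [403. 453.]
[0.4207 0.2977] [ 59. 213.]
[0.4435 0.3805] [213. 129.]
tube [[ 0.66212154  0.0798038 ]
 [ 0.64092887 -0.12579316]] [ 0.6515252  -0.02299468] 0.2066863350558442
tube side [[ 0.66691757  0.08082535]
 [ 0.63985711 -0.1247052 ]] [ 0.65338734 -0.02193993] 0.20730430552965015
purple base [0.66656648 0.1891534  0.        ] [0.66212329 0.1918138  0.13      ]
side plates corners [array([0.5528, 0.0898]), array([ 0.529 , -0.1156]), array([ 0.607 , -0.1259])]
```

View pics/s12.png

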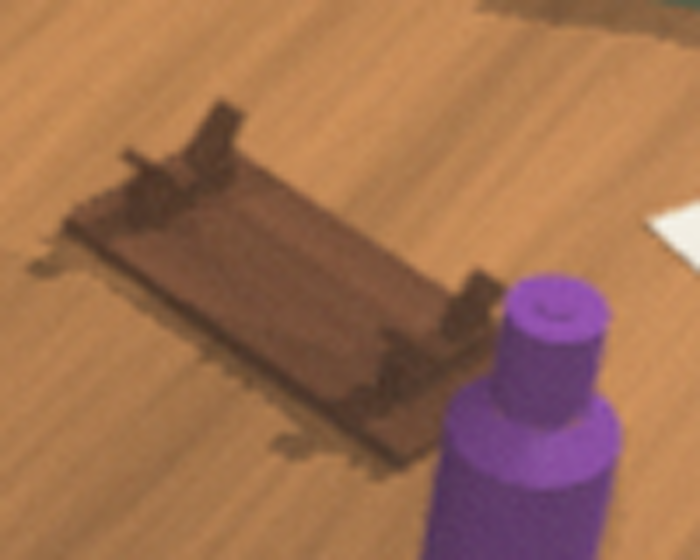

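```bash
python3 - <<'E'
from h import *
env.movel(np.array([.62,.07,.19]),velocity=.25,frame=QR); env.hold(.2); st()
w,b=grab("wrist","w13",(250,90,450,350),3)
np.savez("w13.npz",**w)
E
```

```text
t 41.14 p [0.6199 0.0695 0.1901] F [-0.5 -0.7  0.1] gap 1.0
```

View pics/w13.png

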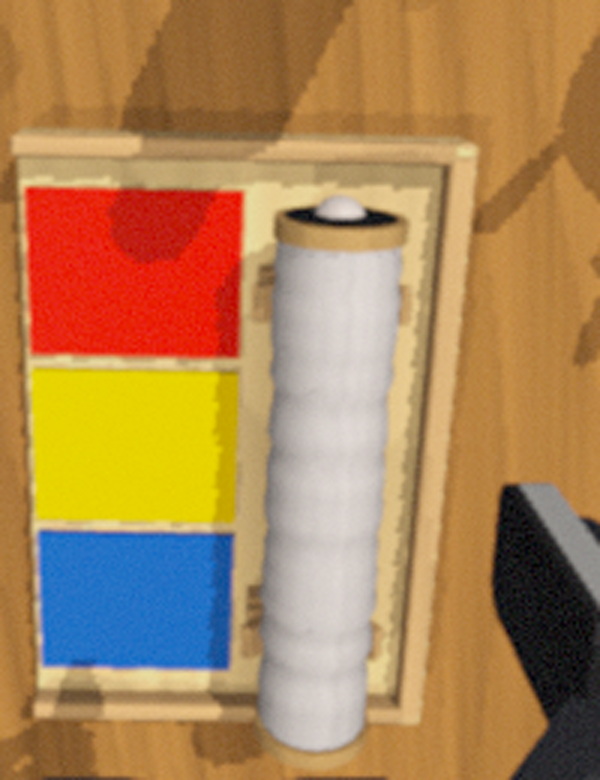

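```bash
python3 - <<'E'
from h import *
w=dict(np.load("w13.npz"))
def up(x,y,s=3,o=(250,90)): return ((x+.5)/s-.5+o[0],(y+.5)/s-.5+o[1])
a=ray(w,*up(340,246),.074);b=ray(w,*up(313,765),.074);print("tube",a.round(4),b.round(4),((a+b)/2).round(4),np.linalg.norm(a-b))
x=np.array([np.cos(np.radians(YR)),np.sin(np.radians(YR))])
for n,c in dict(red=[(26,188),(244,192),(238,357),(30,355)],yellow=[(33,366),(240,372),(235,524),(37,520)],blue=[(40,531),(234,534),(230,668),(43,667)]).items():
    q=np.array([ray(w,*up(*p),.015)[:2] for p in c]); print(n,q.mean(0)+.009*x,[np.linalg.norm(q[i]-q[(i+1)%4]).round(4) for i in range(4)]); d=q[1]+q[2]-q[0]-q[3];print(np.degrees(np.arctan2(d[1],d[0])))
E
```

```text
tube [0.6597 0.0747 0.074 ] [ 0.6378 -0.1238  0.074 ] [ 0.6487 -0.0246  0.074 ] 0.19970409319841415
red [0.59657212 0.05596574] [np.float64(0.081), np.float64(0.065), np.float64(0.0814), np.float64(0.0657)]
-6.431751311699908
yellow [ 0.58851226 -0.01536779] [np.float64(0.0814), np.float64(0.0671), np.float64(0.082), np.float64(0.0678)]
-7.145294629937393
blue [ 0.57997661 -0.08653876] [np.float64(0.0806), np.float64(0.0657), np.float64(0.0815), np.float64(0.0666)]
-6.292484243409383
```

```bash
sed -i 's/^YR=-5.57; YT=-3.8/YR=-6.5; YT=-3.8/' h.py; python3 - <<'E'
from h import *
p=np.array([.6509,-.0228])
env.movel(np.array([*p,.12]),velocity=.25,frame=QR)
env.movel(np.array([*p,.04]),velocity=.2,guard=6.)
print(env.movel(np.array([*p,.001]),velocity=.08,guard=5.)); st()
grab("side","s14",(240,100,420,280),3.3)
env.close_gripper(30.); st("grip"); grab("wrist","w14")
print(env.movel(np.array([*p,.02]),velocity=.06)); st("lift"); grab("side","s15",(240,100,420,280),3.3)
E
```

```text
False
 t 43.01 p [ 0.651  -0.0228  0.001 ] F [ 0.1 -0.   0.6] gap 1.008
grip t 43.52 p [ 0.651  -0.0228  0.0014] F [-1.6 -0.6  4.3] gap 0.502
False
lift t 44.04 p [ 0.651  -0.0228  0.0202] F [ 0.5  0.5 -0.9] gap 0.504
```

View pics/s14.png

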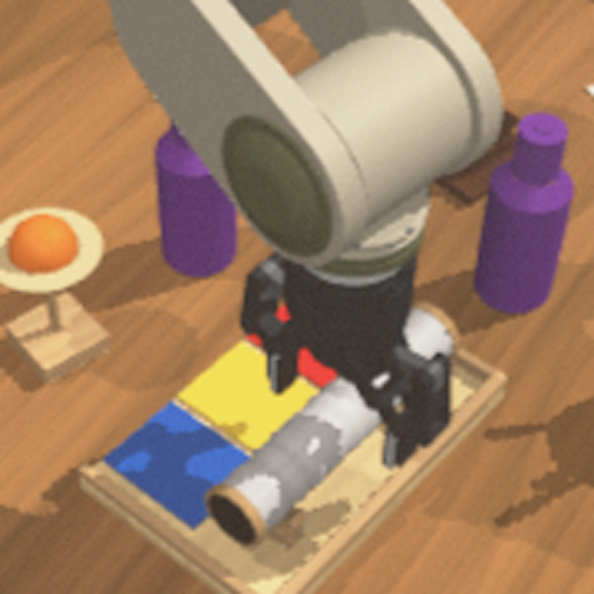

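View pics/s15.png

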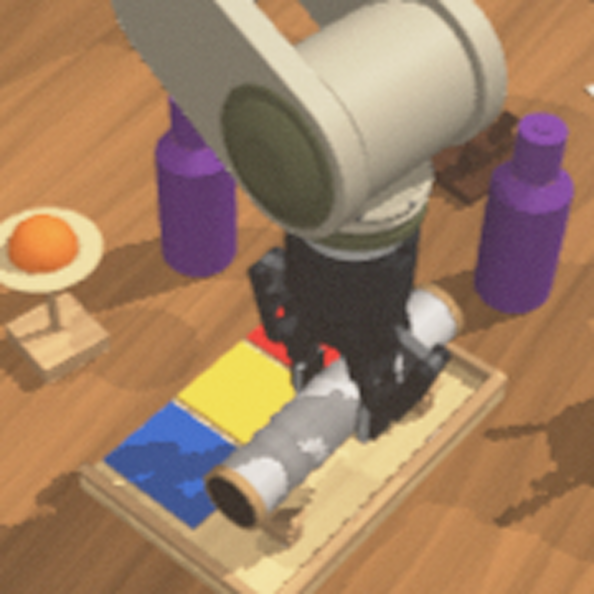

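View pics/w14.png

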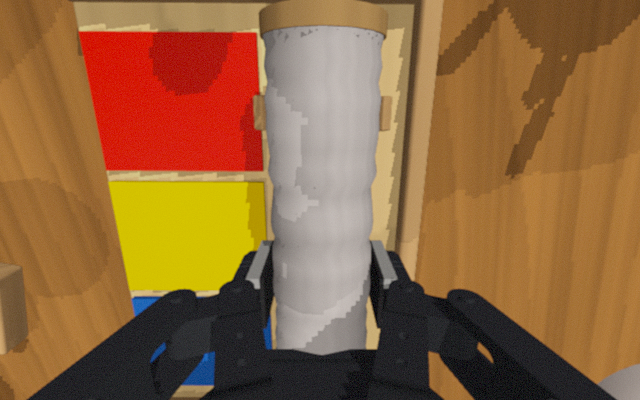

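```bash
python3 - <<'E'
from h import *
p=np.array([.6509,-.0228]); c=np.array([.5238,.3145]); QC=quat(-14.7+90)
env.movel(np.array([*p,.20]),velocity=.2); 
env.movel(np.array([*c,.20]),velocity=.18,frame=QC); env.hold(.2); st()
env.movel(np.array([*c,.06]),velocity=.15); env.hold(.2); st()
grab("top","t16",(130,130,300,270),4.5); grab("side","s16",(300,60,440,180),5)
E
```

```text
t 47.49 p [0.5239 0.3142 0.2   ] F [-0.6  0.6 -1.7] gap 0.505
 t 48.77 p [0.5241 0.3146 0.0607] F [ 0.8 -0.7 -0.8] gap 0.502
```

View pics/t16.png

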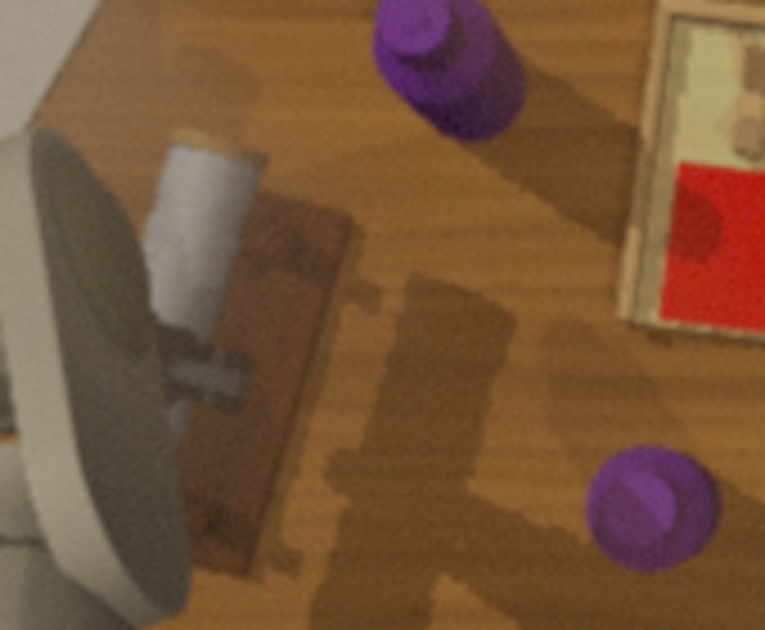

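View pics/s16.png

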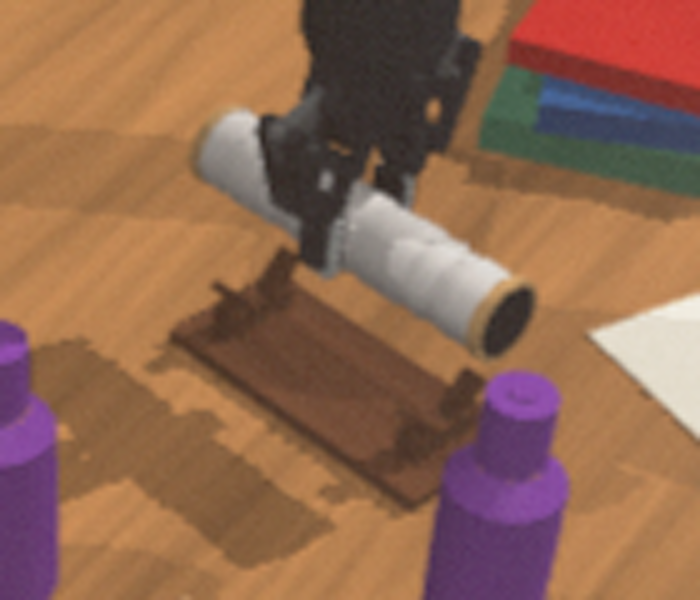

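```bash
python3 - <<'E'
from h import *
f,_=grab("top"); g,_=grab("side")
def up(x,y,s,o): return ((x+.5)/s-.5+o[0],(y+.5)/s-.5+o[1])
a=np.radians(-14.7); u=np.array([np.cos(a),np.sin(a)])
for nm,r in (("top rim z.111",ray(f,*up(220,143,4.5,(130,130)),.111)),("side rim",ray(g,*up(505,322,5,(300,60)),.111)),("side farend",ray(g,*up(205,148,5,(300,60)),.111))):
    d=r[:2]-np.array([.5242,.3154]); print(nm,r.round(4),"along",(d@u).round(4),"across",(d@[-u[1],u[0]]).round(4))
E
```

```text
top rim z.111 [0.6244 0.289  0.111 ] along 0.1037 across -0.0001
side rim [0.6231 0.2844 0.111 ] along 0.1035 across -0.0049
side farend [0.4217 0.3286 0.111 ] along -0.1025 across -0.0132
```

```bash
python3 - <<'E'
from h import *
c=np.array([.5238,.3145])
env.movel(np.array([*c,.014]),velocity=.1); st()
print(env.movel(np.array([*c,-.006]),velocity=.02,guard=3.)); st("touch")
grab("side","s17",(300,60,440,180),5)
E
```

```text
t 49.58 p [0.5241 0.3146 0.0144] F [-0.1 -0.4 -0.2] gap 0.501
True
touch t 50.19 p [0.524  0.315  0.0035] F [0.9 2.6 2.4] gap 0.511
```

View pics/s17.png

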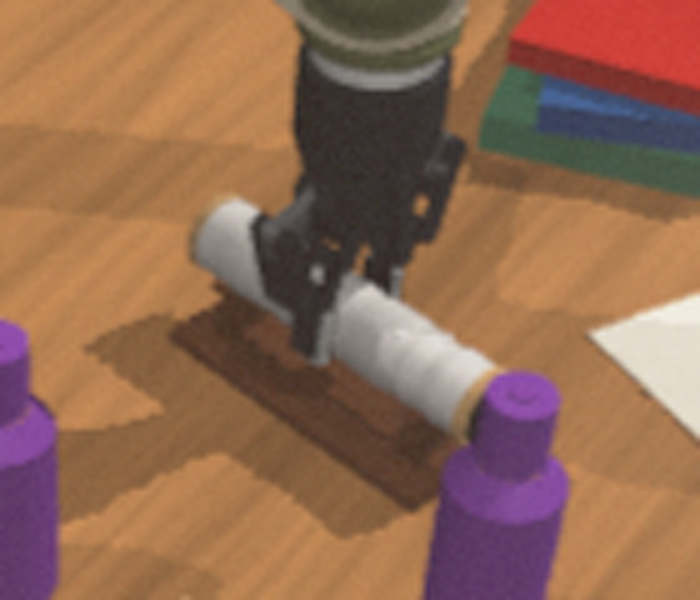

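```bash
python3 - <<'E'
from h import *
c=np.array([.5238,.3145])+.002*np.array([.254,.967])
env.movel(np.array([*c,.004]),velocity=.02); st("shift")
print(env.movel(np.array([*c,-.006]),velocity=.015,guard=4.)); s=st("touch")
env.release(); st("open")
env.movel(np.array([*c,.07]),velocity=.1); st()
env.movel(np.array([*c,.2]),velocity=.25)
env.movel(np.array([.50,-.18,.2]),velocity=.3,frame=QT); st()
grab("top","t18",(130,130,300,270),4.5); grab("side","s18",(300,60,440,180),5)
E
```

```text
shift t 50.51 p [0.5239 0.3163 0.0036] F [ 0.8 -0.1 -0.9] gap 0.509
True
touch t 50.84 p [0.5245 0.3167 0.0016] F [0.6 1.6 2.3] gap 0.504
open t 51.33 p [0.5238 0.3163 0.001 ] F [ 0.7 -0.8  0.4] gap 1.001
 t 52.17 p [0.5239 0.3163 0.0693] F [-0.6 -0.5  0.5] gap 1.002
 t 55.94 p [ 0.5    -0.1797  0.2   ] F [ 0.5 -0.5 -0. ] gap 1.004
```

View pics/t18.png

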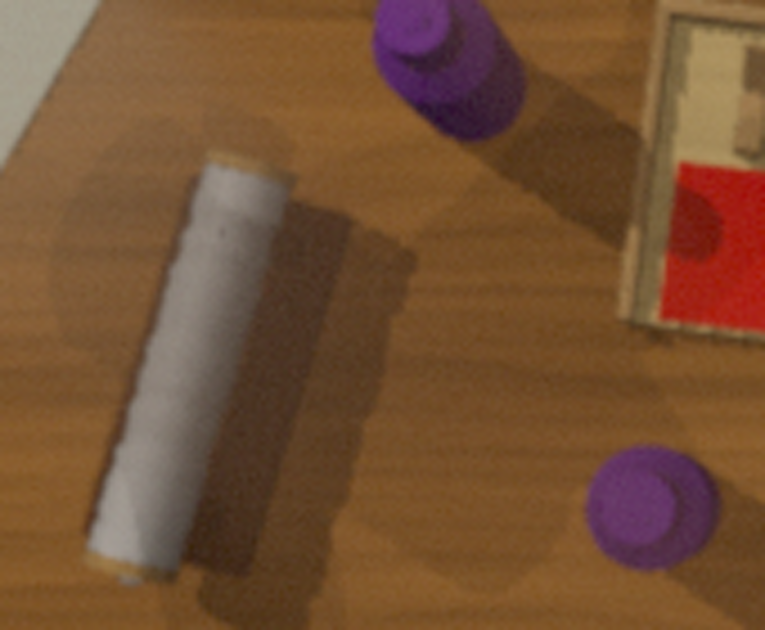

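View pics/s18.png

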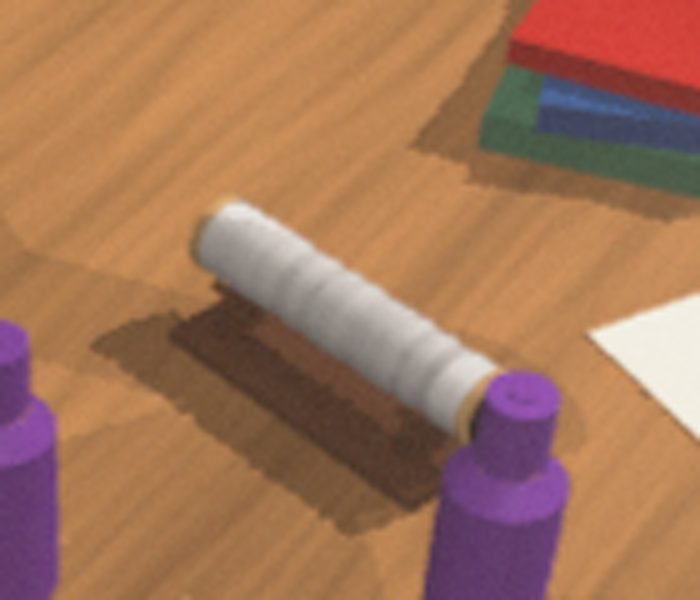

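```bash
python3 - <<'E'
from h import *
f,_=grab("top")
def up(x,y,s,o): return ((x+.5)/s-.5+o[0],(y+.5)/s-.5+o[1])
a=np.radians(-14.7); u=np.array([np.cos(a),np.sin(a)])
e=[ray(f,*up(*p,4.5,(130,130)),.052)[:2] for p in((252,163),(131,567))]
d=e[0]-e[1]; m=(e[0]+e[1])/2-[.5242,.3154]; print(np.linalg.norm(d),np.degrees(np.arctan2(d[1],d[0])),"along",m@u,"across",m@[-u[1],u[0]])
E
```

```text
0.20350067776110126 -15.007227524603238 along 0.0019996054291613378 across 0.002142800568339196
```

```bash
cat >> h.py <<'E'
TGT={"red":np.array([.5960,.0548]),"yellow":np.array([.5883,-.0165]),"blue":np.array([.5801,-.0883])}
def back(n,zup=.27):
    s=SLOT[n]
    env.movel(np.array([*s,.18]),velocity=.25,frame=QT); env.hold(.1)
    print(env.movel(np.array([*s,ZG-.010]),velocity=.15,guard=6.)); env.close_gripper(50.); st("grip")
    env.movel(np.array([*s,zup]),velocity=.2); st("lift")
    env.movel(np.array([*TGT[n],zup]),velocity=.22,frame=QR); env.hold(.1)
    put(TGT[n],ZG,zup,.087)
E
python3 - <<'E'
from h import *
back("red"); w,b=grab("wrist","w20"); np.savez("w20.npz",**w)
E
```

```text
False
grip t 58.18 p [ 0.4414 -0.3108  0.0936] F [-1.2  0.7  5.2] gap 0.378
lift t 59.22 p [ 0.4408 -0.3101  0.2685] F [ 1.4  0.1 -3.7] gap 0.386
touch True t 62.61 p [0.5966 0.0547 0.1036] F [0.6 0.3 3.5] gap 0.384
rel t 63.77 p [0.5955 0.0549 0.1888] F [-0.2 -0.5  0.3] gap 0.998
```

View pics/w20.png

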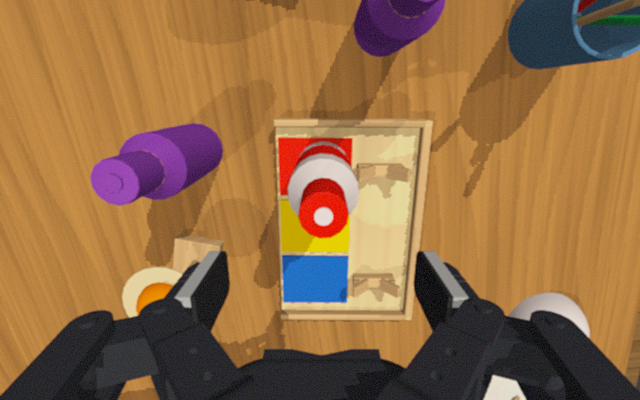

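Red stands on its red plate (cap dot at about (323,216), plate under it). Continuing with yellow and blue.

```bash
python3 - <<'E'
from h import *
back("yellow"); w,b=grab("wrist","w21"); np.savez("w21.npz",**w)
back("blue"); w,b=grab("wrist","w22"); np.savez("w22.npz",**w)
env.movel(np.array([.50,-.25,.22]),velocity=.25); st()
grab("top","t23",(255,115,405,225),5.2); grab("side","s23",(240,130,420,290),4.4)
E
```

```text
False
grip t 66.86 p [ 0.5212 -0.316   0.0936] F [ 1.  -0.2  3.2] gap 0.384
lift t 67.89 p [ 0.5206 -0.3155  0.2683] F [ 0.6  0.2 -4.4] gap 0.385
touch True t 71.01 p [ 0.5888 -0.0167  0.1036] F [ 0.3 -1.2  4.2] gap 0.387
rel t 72.17 p [ 0.5878 -0.0164  0.1888] F [ 0.5 -0.1 -0.4] gap 1.0
False
grip t 75.26 p [ 0.601  -0.3213  0.0936] F [ 0.1 -0.2  4.1] gap 0.391
lift t 76.29 p [ 0.6005 -0.3208  0.2682] F [-0.2 -0.2 -3.9] gap 0.384
touch True t 79.41 p [ 0.5806 -0.0885  0.1036] F [-0.6  0.1  4.6] gap 0.38
rel t 80.57 p [ 0.5796 -0.0881  0.1888] F [-0.6 -0.4 -0.4] gap 0.998
 t 81.5 p [ 0.5002 -0.2491  0.2195] F [-0.   0.4 -0.2] gap 1.001
```

View pics/t23.png

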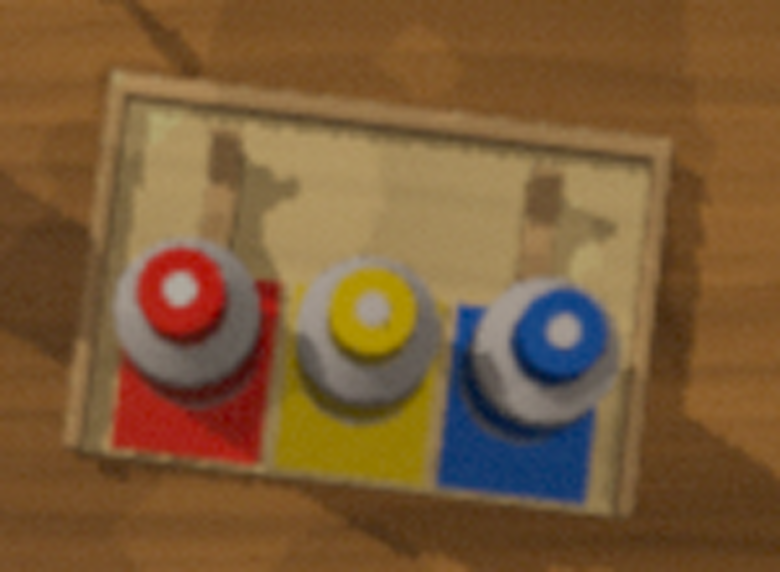

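View pics/s23.png

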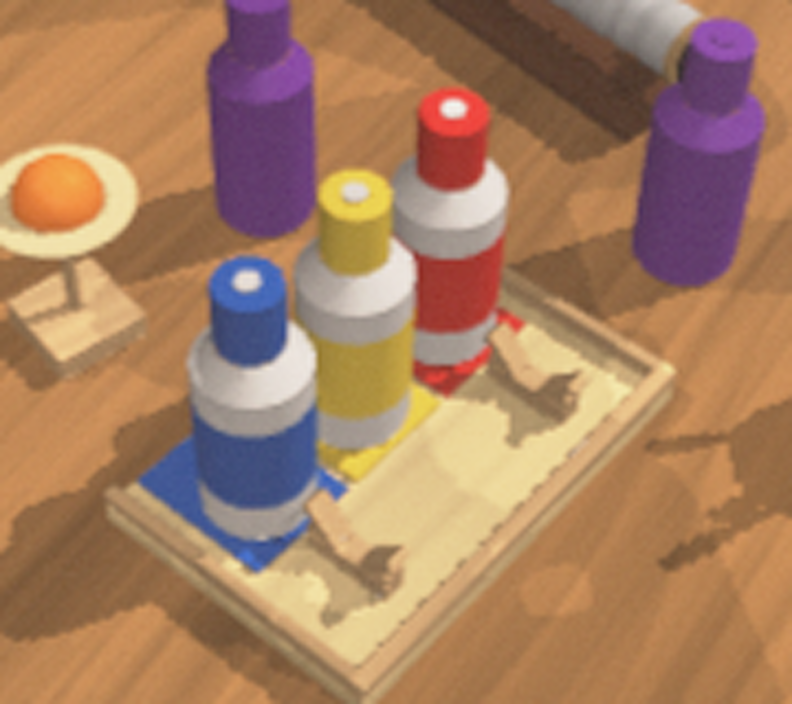

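View pics/w22.png

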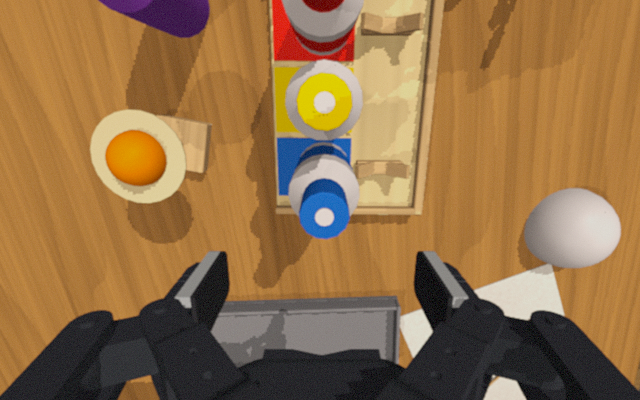

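```bash
python3 - <<'E'
from h import *
f,_=grab("top","t24"); g,_=grab("side","s24")
def up(x,y,s,o): return ((x+.5)/s-.5+o[0],(y+.5)/s-.5+o[1])
P={"red":(.5968,.0558),"yellow":(.5881,-.0154),"blue":(.58,-.0867)}
for n,p,q in (("red",(180,290),(453,108)),("yellow",(373,311),(354,192)),("blue",(564,330),(246,282))):
    a=ray(f,*up(*p,5.2,(255,115)),.17)[:2]; d=ray(g,*up(*q,4.4,(240,130)),.17)[:2]; print(n,"top-plate",(a-P[n]).round(4),"side",(d-P[n]).round(4))
b0=cv2.imread("pics/side0.png").astype(int);b1=cv2.imread("pics/s24.png").astype(int)
print("planet diff",np.abs(b0-b1)[160:215,230:275].max(2).mean(), [blobs(cv2.imread(p),"orange",10)[0] for p in("pics/side0.png","pics/s24.png")])
E
```

```text
red top-plate [0.0005 0.0008] side [-0.0009 -0.0014]
yellow top-plate [ 0.0015 -0.0002] side [ 0.0007 -0.0028]
blue top-plate [ 0.0027 -0.0004] side [ 0.0011 -0.0032]
planet diff 16.81050505050505 [[], []]
```

View pics/s24.png

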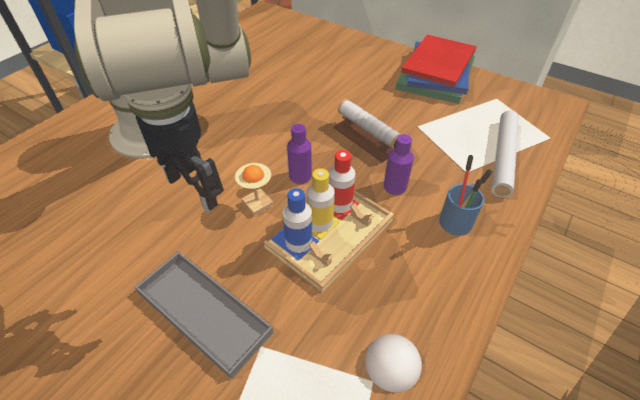

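View pics/t24.png

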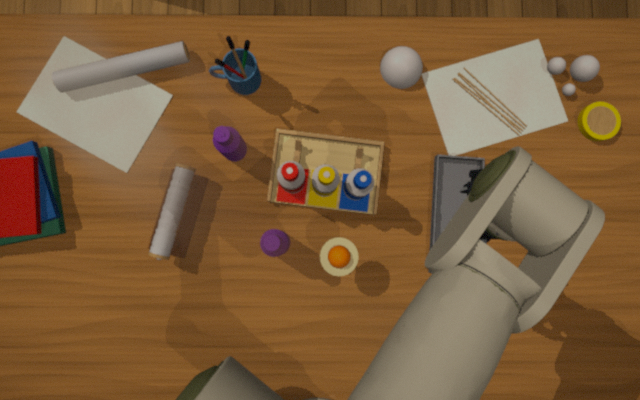

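```bash
python3 - <<'E'
from h import *
st(); print(job.hand_in())
E
```

```text
t 81.7 p [ 0.5004 -0.249   0.2198] F [0.8 1.3 0.5] gap 1.001
the job is handed in; nothing more can be done
None
```

The job is done and handed in at about 82 s. I moved blue, yellow and red onto the tray, then laid the tube in the cradle. After that I put red, yellow and blue back on their own colours.

**What the last checks showed:**
- **Bottles:** all three stand upright. In the top view the cap centres are 1–3 mm from their plate centres. The side view reads about 2–3 mm off; it disagrees with the top view by about 3 mm throughout, so I can't resolve this further.
- **Tube:** it rests in both V rests, at -15.0° against -14.7° for the cradle. Its middle reads about 2 mm off along and 2 mm off across. While lowering it I felt a sideways push from the rest, so I shifted 2 mm before letting go.
- **Planet and purple bottles:** they look unmoved in both views. The numeric colour check on the planet found no blob, so for that I rely on the pictures.
- **Robot:** the arm is clear of everything, with no contact force.

**What went wrong:** the first grasp of the blue bottle missed. The reported TCP turned out to lie about 33 mm beyond the real fingertips. The closing fingers pressed on top of the blue cap with about 27 N, but the bottle did not visibly move. I measured the offset by touching the table and corrected for it in every grasp after that.

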